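# Load a rubber stopper to the set mark of a spring compression gauge

### The job

Stand the brown rubber stopper upright in the cradle of the blue spring gauge, setting it down gently, and let go of it. Then turn the black knob clockwise until the foot squeezes the stopper against the sprung anvil and the black needle points at the red mark; creep up on the mark, since running clearly past it overloads the stopper. Leave the knob standing there and do not disturb the other things or the red mark.

Things in the scene. Friction and masses are not known exactly. Their poses are not given: they have to be found in the camera images.
- stopper: brown-red rubber stopper, a slightly tapered round plug 29 mm across at its widest and 28 mm tall, 20 g, loose, standing upright on the worktop; origin at the centre of its underside, z up. It may stand in either of two places (a glass vial of similar size with a white cap stands in the other).
- gauge: spring gauge fixed to the worktop: grey base 130 x 284 mm, origin at its centre on the worktop, z up, +y along it towards the knob end. At y=+60..135 mm (x +-38) a blue gear head 66 mm tall with the knob on top; at y=-43..-137 (x +-62) the blue spring housing with white scale, needle and mark on top, up to 76 mm high. The horizontal ram axis runs along y at x=0, z=52 mm.
- cradle: aluminium cradle at the gauge's centre; origin at the centre of its flat floor, 30 mm above the worktop, axes as the gauge. Rails along y, 6 mm high, 5 mm thick, inner faces 32 mm apart. Open at both ends to foot (+y) and anvil (-y): brass discs 24 mm round, centres 22 mm above the floor, faces 37 mm apart when backed off (up to 6 more). Floats on a soft spring (3 N/mm, 4 mm down).
- seat (a point): centre of the cradle floor, where the stopper's underside belongs (anywhere along the 37 mm between foot and anvil will do)
- knob_grip (a point): on the vertical axis of the black knob, 97.5 mm above the worktop, in the middle of its grip bar; turns with the knob. The bar is 44 mm long (this point's x), 14 mm thick (its y), from 78 to 109.5 mm above the worktop, over a disc of 46 mm diameter.
- knob (a joint): knob angle, rad, 0 to 7, grows clockwise seen from above; one rad drives the ram 6 mm towards the stopper. Stiff (0.16 N m, up to 0.1 more under load), stays where left. The ram first takes up the gaps and an unseen end play of the foot, 0 to 6 mm, so the angle does not tell the load; from then on one rad moves the needle about 0.54 rad.
- foot: brass foot at the end of the ram, 24 mm round, that presses on the stopper; origin on the ram axis (not on the foot)
- needle (a joint): needle angle in rad: 0 unloaded, grows as the sprung anvil gives way (about 0.09 rad per mm, spring 1.4 N per mm with 2 N preload)
- needle_tip (a point): tip of the black needle over the white scale, 70 mm from its pivot, 72.5 mm above the worktop
- mark (a joint): angle in rad of the red mark about the needle's pivot, on the same scale as joint needle: the needle points at the mark when the two values are equal
- mark_point (a point): point of the red mark, on the circle of the needle tip; its y axis runs along that circle against the needle's motion, so that a tip past the mark has negative y in this frame
- vial_1: glass sample vial with white screw cap and orange septum, 30 mm round, 56 mm tall, leave alone
- vial_2: second such vial, farther back, leave alone
- beaker_100: glass beaker, 57 x 64 x 72 mm, leave alone
- timer: white bench timer, 60 x 68 x 18 mm, leave alone
- bottle_indicator: small amber reagent bottle with black cap, 41 mm round, 90 mm tall, leave alone

How it is judged:
On the way:
1. the stopper stands upright on the cradle floor between the rails, let go, with the needle still unloaded (horizontal distance between stopper and seat below 0.012 m and z of stopper in the frame of cradle between -0.002 and 0.0025 m and angle between stopper's own z axis and vertical below 0.1 rad and contact force between the fingers and stopper below 0.2 N and value of joint needle below 0.06 rad), for 0.2 s.
At the end, for the whole second after the job is handed in: The stopper stands upright (within 0.2 rad) in the cradle, within 22 mm of its centre and 5 mm of its floor, pressed by the foot with more than 3 N; the needle is at rest with its tip within 5 mm of the point of the red mark (distance between needle_tip and mark_point below 0.005 m and contact force between foot and stopper above 3 N and horizontal distance between stopper and seat below 0.022 m and z of stopper in the frame of cradle below 0.005 m and angle between stopper's own z axis and vertical below 0.2 rad and velocity of joint needle between -0.05 and 0.05 rad/s); the robot touches nothing.
It fails at once if the needle runs more than 10 mm past the red mark: the stopper is overloaded (y of needle_tip in the frame of mark_point below -0.01 m).
It fails at once if the stopper is pressed into the cradle with more than 20 N (contact force between stopper and cradle above 20 N).
It fails at once if the red mark is moved by more than 4 mm (distance of mark_point from where it was at the start of the episode above 0.004 m).
It fails at once if a vial, the beaker, the small bottle or the timer is moved by more than 20 mm (distance of any of vial_1, vial_2, beaker_100, bottle_indicator, timer from where it was at the start of the episode above 0.02 m).
It also fails if it takes over 64 s, if anything falls off the work surface, if the arm or the gripper's body presses on something with over 40 N, if the wrist force passes 120 N, or if a joint passes its speed limit or range.

### The arm

A 7-joint arm with a two-finger parallel gripper is mounted at the origin on a cart in front of the work surface, level with it; the furniture and walls round the work are solid. World frame = base frame: x ahead of the robot, y to its left, z up, the work surface at z = 0. Lengths are in m, angles in rad, forces in N, time in s.
With the tool pointing down it reaches from about 0.35 to 0.9 m from the base axis. Payload 8.1 kg.
Tool frame: the origin (TCP) lies at the very end of the fingers, on their centre line; the grasp point (between the pads) lies 19 mm behind it; z points along the fingers, y is the line along which they close (so a half turn about z gives the same grasp; the last joint's range is limited). The gripper opens to 92 mm and grips with 3 to 60 N. Pads are 19 mm wide; open, the fingers measure 130 mm over their backs; the gripper's body (75 mm by 190 mm) begins 47 mm behind the grasp point.
Start: joints at [-0.103, 0.434, 0.025, 1.573, -0.012, 1.134, -0.075], TCP at [0.625, -0, 0.227] pointing down, gripper open.
Joint ranges: [-2.62, 2.62], [-0.44, 2.09], [-1.27, 1.32], [0.08, 2.57], [-1.32, 4.46], [0.12, 2], [-2.74, 2.74]. Speed limits (rad/s): [2.22, 2.22, 3.01, 3.01, 3.14, 3.14, 3.14].

### API

Orientations are given as a rotation vector (axis times angle).
In Python, from cell import arm gives the robot as it stands.
- The arm moves only by the tool drive_tool, never from a script. Its argument "targets" is a list of rows, each a list of 7 numbers: the turn, a rotation vector about the world's x, y, z in units of 5 degrees (1.0 is 5 degrees), then the shift along the world's x, y, z in units of 40 mm (1.0 is 40 mm), then the opening, from 0 (shut) to 1 (fully open). In form: [[wx, wy, wz, dx, dy, dz, fingers], ...]. A call has 1 to 5 rows; each row is the pose to reach, as a shift and turn from the pose commanded when the call began; what a row does not reach only later rows make up. A row lasts 1/10 s, in which the tool goes at most 50 mm and 8.59 degrees, less where a joint would pass 70% of its speed; a pose out of reach is approached as far as the arm can. A call with a gripper value outside its range is refused whole. The fingers move at their own pace and stop on an object; "force" is the grip in N (left out, the last holds). Time passes only in rows, so rows that repeat a pose let the fingers close. It gives the time, the measured TCP pose, the force, the opening and the grip force at its end, in the units of the state.
- arm.observe(): the state, without advancing time (a new reading comes with each control period).
- arm.get_image(name): name is "scene" or "side" or "wrist"; returns a dict with "pixels" (480x640x3 uint8, red, green, blue), "intrinsics" (3x3 intrinsics, pixels), "rvec" (rotation vector, rad) and "tvec" (3), from world to camera coordinates, as OpenCV has them; the wrist camera has in their place "mount" (4x4, takes a point from camera to tool coordinates, whose origin is the TCP and whose axes are the flange's). Camera axes: x right, y down, z forward; pixel columns grow to the right and rows downward; lengths in m; the calibration is good to about 2 mm. A picture is of the moment at which its call begins: read the wrist's pose just before it. There is no depth.
- arm.sign_off(): hands the job in; it is judged then, once.
The state is a dict: "clock": time; "joints": joint angles; "dq": joint speeds; "joint_efforts": joint torques, N m; "position": TCP position; "ee_rot": TCP orientation; "force": force on the tool from outside, world axes, zero at the start; "ft_torque": the same for the moment, N m; "width": opening from 0.0 (shut) to 1.0 (fully open); "gripper_force": force on a finger pad.
Only numpy, scipy, OpenCV 4.12 (cv2) and the standard library are available. Lean on these libraries where they do the work, as an engineer would, in place of code of your own. Each camera call takes 0.05 s, during which the arm holds its last target. There are 200 camera calls.

## Working session

There is one attempt and no reset: what is moved stays moved. The work goes in short steps, Python scripts to look and compute and a tool call to move; the robot and the scene stay as the last step left them, time stands still between calls to the robot, and variables do not carry over. Pictures are saved under pics/ and viewed, at most 12 in all, crops included, and the job is handed in when it is done.

Besides the shell and the picture viewer there is one more tool, called after "Emit:" in YAML: its name, and indented under it one key for each argument. drive_tool: Moves the arm, as the interface text tells. Its arguments: {"type":"object","properties":{"targets":{"type":"array"},"force":{"type":"number"}},"required":["targets"]}

```bash
mkdir -p pics; cat > h.py <<'E'
import numpy as np, cv2
from cell import arm
def shot(name):
    s=arm.observe(); im=arm.get_image(name); im['pixels']=np.array(im['pixels'])
    K=np.array(im['intrinsics'],float)
    if name=='wrist':
        T=np.eye(4); T[:3,:3]=cv2.Rodrigues(np.array(s['ee_rot'],float))[0]; T[:3,3]=s['position']
        M=T@np.array(im['mount']); R=M[:3,:3]; c=M[:3,3]
    else:
        Rw=cv2.Rodrigues(np.array(im['rvec'],float))[0]; R=Rw.T; c=-R@np.array(im['tvec'],float).ravel()
    im['K'],im['R'],im['c']=K,R,c
    return im
def onplane(im,u,v,z):
    d=im['R']@np.linalg.inv(im['K'])@np.array([u,v,1.]); return im['c']+d*(z-im['c'][2])/d[2]
def proj(im,p):
    q=im['K']@(im['R'].T@(np.array(p,float)-im['c'])); return q[:2]/q[2]
def save(im,f): cv2.imwrite('pics/'+f,cv2.cvtColor(im['pixels'],cv2.COLOR_RGB2BGR))
E
python3 - <<'E'
from h import *
import pickle
a=shot('scene');b=shot('wrist');c=shot('side')
for n,i in zip('abc',(a,b,c)): print(n,i['c'].round(3),i['R'][:,2].round(2))
pickle.dump((a,b,c),open('p0.pkl','wb'))
cv2.imwrite('pics/a0.png',a['pixels'][:,:,::-1])
cv2.imwrite('pics/bc0.png',cv2.resize(np.vstack([b['pixels'],c['pixels']])[:,:,::-1],(400,600)))
print(arm.observe())
E
```

```text
a [0.321 0.748 0.778] [ 0.32 -0.57 -0.75]
b [0.625 0.077 0.384] [-0.   -0.29 -0.96]
c [ 0.249 -0.49   0.497] [ 0.42  0.78 -0.46]
{'clock': 0.15, 'joints': array([-0.10260123,  0.43506951,  0.02497978,  1.5738609 , -0.01159414,
        1.1340236 , -0.07510037]), 'dq': array([ 7.76357193e-04, -1.64600725e-03, -1.03805635e-03, -2.74961065e-03,
        2.44205099e-03,  1.25004705e-05,  5.80164862e-04]), 'joint_efforts': array([ 9.13879558e-04, -6.68263149e+01,  9.85680185e-01, -3.14695251e+01,
       -6.03506877e-02,  3.94195947e-02,  8.07748006e-05]), 'position': array([ 6.24614962e-01, -5.12875138e-05,  2.26131760e-01]), 'ee_rot': array([-2.22097322e+00, -2.22081743e+00,  1.47634927e-03]), 'force': array([-0.06558355,  0.85562592, -0.26993325]), 'ft_torque': array([ 0.03206077, -0.00743244, -0.00111683]), 'gripper_force': 0.0, 'width': 0.9980595430390521}
```

View pics/a0.png

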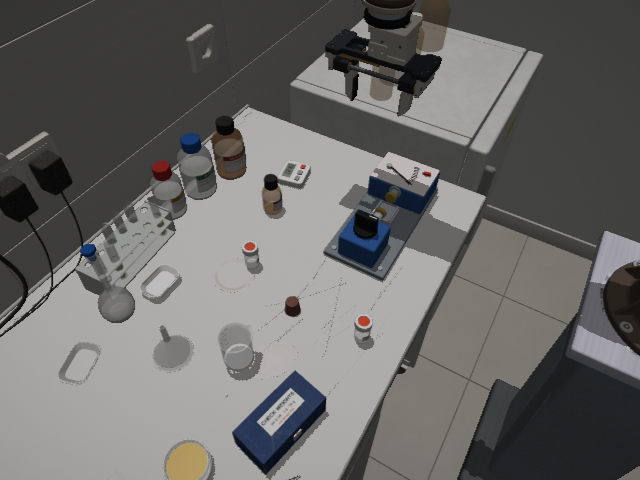

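View pics/bc0.png

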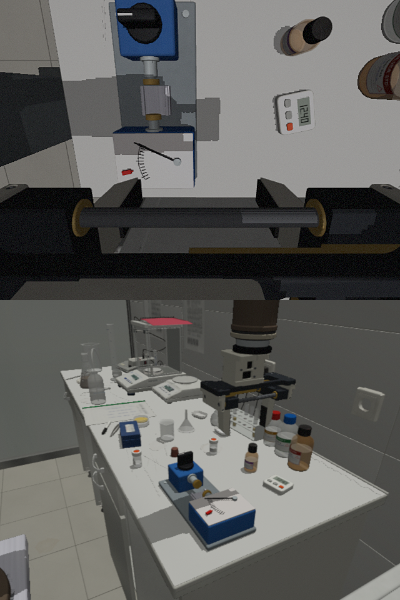

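The scene shows the stopper at about (292,305), between the vials at (251,253) and (363,327). The gauge has its knob at about (366,220) and its scale at about (405,172). The wrist view shows the gauge at upper left, with knob, cradle and scale in a column.

```bash
python3 - <<'E'
from h import *
import pickle
a,b,c=pickle.load(open('p0.pkl','rb'))
def comp(m,near):
    n,l,s,ce=cv2.connectedComponentsWithStats(m.astype(np.uint8))
    i=[k for k in range(1,n) if s[k,4]>25]; k=min(i,key=lambda k:np.hypot(*(ce[k]-near))); return s[k],ce[k]
def stop(im,near):
    h=cv2.cvtColor(im['pixels'],cv2.COLOR_RGB2HSV).astype(int); r,g,bl=im['pixels'].astype(int).transpose(2,0,1)
    return comp((r>1.4*g)&(r>1.4*bl)&(r<150)&(r>25),near)
P=[]
for im,near in ((a,(292,305)),(c,(280,325))):
    s,ce=stop(im,near); print(s,ce, onplane(im,*ce,0.016)); P.append(onplane(im,*ce,0.016))
print('wrist axes right',b['R'][:,0].round(2),'down',b['R'][:,1].round(2))
# blue in wrist
h=cv2.cvtColor(b['pixels'],cv2.COLOR_RGB2HSV)
m=((h[...,0]>100)&(h[...,0]<125)&(h[...,1]>120)&(h[...,2]>50)).astype(np.uint8)
n,l,s,ce=cv2.connectedComponentsWithStats(m)
for k in range(1,n):
    if s[k,4]>200: print(s[k],ce[k])
for uv in ((232,35),(250,160),(284,258)): print(uv,onplane(b,*uv,0.07))
cv2.imwrite('pics/w0.png',cv2.resize(b['pixels'][0:320,140:380,::-1],(450,600),interpolation=cv2.INTER_CUBIC))
E
```

```text
[286 297  14  19 226] [292.20353982 306.2300885 ] [0.60008032 0.34173813 0.016     ]
[274 236  11  15 137] [279.1459854  243.04379562] [0.60154649 0.33580883 0.016     ]
wrist axes right [ 1. -0. -0.] down [ 0.   -0.96  0.29]
[ 184    0   97   91 4832] [239.01283113  49.87913907]
[181 210 130  15 266] [252.06015038 211.9887218 ]
(232, 35) [0.55540425 0.15833598 0.07      ]
(250, 160) [0.56423467 0.06123946 0.07      ]
(284, 258) [ 0.59152472 -0.02978586  0.07      ]
```

View pics/w0.png

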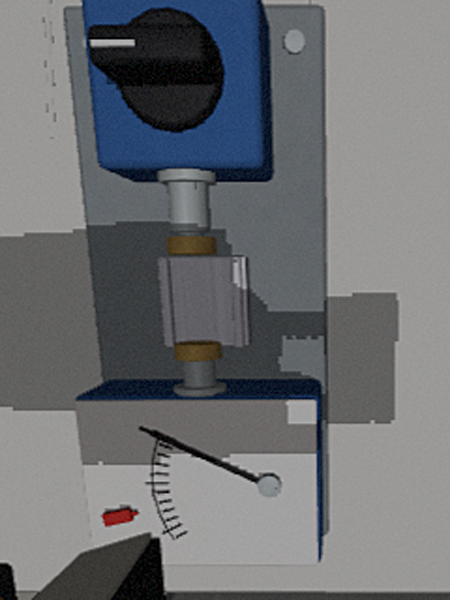

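The close-up (1.875x, column offset 140) shows these:
- The knob bar lies nearly along world x, with its pointer end at left.
- The cradle rails run between crop rows 257 and 347.
- The needle pivot is at (268,485) and its tip at (142,430).
- The red mark's point is at about (137,513).

```bash
python3 - <<'E'
from h import *
import pickle
a,b,c=pickle.load(open('p0.pkl','rb'))
f=lambda u,v,z: onplane(b,u/1.875+140,v/1.875,z).round(4)[:2]
for n,u,v,z in (('railL',160,257,.036),('railL2',167,347,.036),('railR',249,257,.036),('railR2',249,347,.036),('foot',191,240,.052),('anv',199,355,.052),
 ('headFL',103,165,.066),('headFR',264,168,.066),('hL',78,400,.07),('hR',318,398,.07),('baseR1',326,10,.012),('baseR2',326,370,.012),('barL',90,35,.1095),('disc',177,131,.078),('pivot',268,485,.0725),('tip',142,430,.0725),('mark',137,513,.0725)): print(n,f(u,v,z))
for n,u,v,z in (('v1',251,248,.05),('v2',363,322,.05),('beaker',237,350,.03)): print(n,onplane(a,u,v,z).round(3))
print('stopper top in a,', onplane(a,292,300,.028), onplane(c,279.5,238,.028))
E
```

```text
railL [0.5352 0.0809]
railL2 [0.5354 0.0353]
railR [0.5807 0.0808]
railR2 [0.579  0.0353]
foot [0.555  0.0885]
anv [0.5555 0.0332]
headFL [0.5204 0.12  ]
headFR [0.5927 0.1187]
hL [0.4985 0.0136]
hR [0.6163 0.0146]
baseR1 [0.6201 0.1975]
baseR2 [0.6194 0.0193]
barL [0.5345 0.1581]
disc [0.5573 0.1317]
pivot [ 0.5908 -0.0296]
tip [ 0.5294 -0.001 ]
mark [ 0.5231 -0.0448]
v1 [0.722 0.291 0.05 ]
v2 [0.47  0.326 0.05 ]
beaker [0.627 0.467 0.03 ]
stopper top in a, [0.6029119  0.33734867 0.028     ] [0.60236733 0.33508274 0.028     ]
```

Emit:
drive_tool:
  targets:
    - [0,0,0,0,1.25,0,0.8]
    - [0,0,0,-0.2,2.5,0,0.8]
    - [0,0,0,-0.4,3.75,0,0.8]
    - [0,0,0,-0.6,5,0,0.8]
    - [0,0,0,-0.6,6,0,0.8]

```text
clock: 0.65
position: [0.5994, 0.2432, 0.2266]
ee_rot: [-2.218, -2.223, 0.0]
force: [0.5, 0.4, 0.4]
width: 0.799
gripper_force: 0.0
```

```bash
python3 - <<'E'
from h import *
b=shot('wrist'); save(b,'w1.png'); print(arm.observe()['position'])
r,g,bl=b['pixels'].astype(int).transpose(2,0,1)
m=((r>1.4*g)&(r>1.4*bl)&(r<150)&(r>25)).astype(np.uint8)
n,l,s,ce=cv2.connectedComponentsWithStats(m)
for k in range(1,n):
    if s[k,4]>150:
        x,y,w,h=s[k,:4]; print(s[k],ce[k],onplane(b,*ce[k],.014).round(4),'x-range',onplane(b,x,y+h/2,.026)[0].round(4),onplane(b,x+w,y+h/2,.026)[0].round(4),'y',onplane(b,x+w/2,y,.028)[1].round(4),onplane(b,x+w/2,y+h,.028)[1].round(4),onplane(b,x+w/2,y+h,.0)[1].round(4))
E
```

```text
[0.59790894 0.25225101 0.22633385]
[309 110  26  26 474] [321.3185654  122.12236287] [0.602  0.3389 0.014 ] x-range 0.5899 0.6153 y 0.3491 0.3253 0.3257
[165 125  22  22 323] [176.14860681 135.95356037] [0.4541 0.3253 0.014 ] x-range 0.4478 0.4695 y 0.3353 0.3147 0.3143
```

View pics/w1.png

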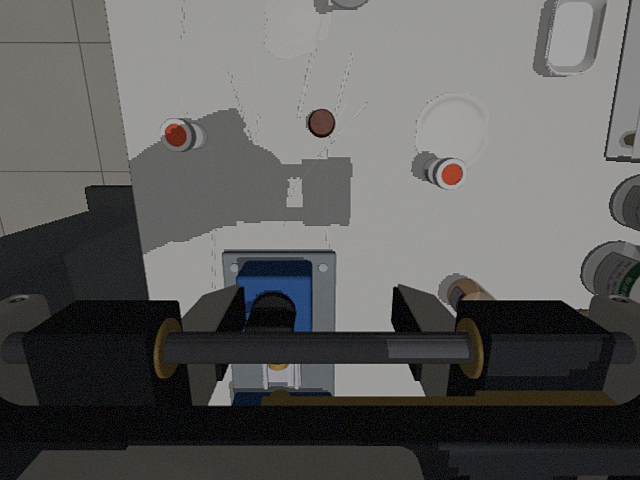

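The stopper is at (321,122) in the wrist view, about (0.602, 0.338), well clear of both vials.

Emit:
drive_tool:
  targets:
    - [0,0,0,0.03,1,-0.8,0.8]
    - [0,0,0,0.03,1.9,-1.6,0.8]
    - [0,0,0,0.03,2.45,-2.6,0.8]
    - [0,0,0,0.03,2.45,-3.5,0.8]
    - [0,0,0,0.03,2.45,-3.8,0.8]

```text
clock: 1.2
position: [0.5995, 0.3371, 0.0701]
ee_rot: [-2.219, -2.222, 0.011]
force: [-0.3, -0.8, -0.3]
width: 0.798
gripper_force: 0.0
```

Emit:
drive_tool:
  targets:
    - [0,0,0,0,0,-0.4,0.8]
    - [0,0,0,0,0,-0.8,0.8]
    - [0,0,0,0,0,-1.2,0.8]
    - [0,0,0,0,0,-1.55,0.8]
    - [0,0,0,0,0,-1.55,0.8]

```text
clock: 1.7
position: [0.6012, 0.337, 0.0107]
ee_rot: [-2.221, -2.221, 0.005]
force: [-0.1, -0.6, -0.5]
width: 0.801
gripper_force: 0.0
```

Emit:
drive_tool:
  targets:
    - [0,0,0,0,0,0,0.5]
    - [0,0,0,0,0,0,0.4]
    - [0,0,0,0,0,0,0.2]
    - [0,0,0,0,0,0,0.2]
    - [0,0,0,0,0,0,0.2]
  force: 8

```text
clock: 2.2
position: [0.6024, 0.3381, 0.0131]
ee_rot: [2.221, 2.221, 0.001]
force: [0.2, 0.5, -0.2]
width: 0.417
gripper_force: 0.0
```

Emit:
drive_tool:
  targets:
    - [0,0,0,0,0,0,0.2]
    - [0,0,0,0,0,0,0.2]
    - [0,0,0,0,0,0,0.2]
    - [0,0,0,0,0,0,0.2]
    - [0,0,0,0,0,0,0.2]

```text
clock: 2.7
position: [0.6022, 0.338, 0.0128]
ee_rot: [2.221, 2.221, 0.0]
force: [-0.8, 0.1, 0.9]
width: 0.269
gripper_force: 8.0
```

Emit:
drive_tool:
  targets:
    - [0,0,0,0,0,0.5,0.2]
    - [0,0,0,0,0,1.2,0.2]
    - [0,0,0,0,0,2,0.2]
    - [0,0,0,0,0,3,0.2]
    - [0,0,0,0,0,3.5,0.2]

```text
clock: 3.2
position: [0.6034, 0.3387, 0.1564]
ee_rot: [2.221, 2.221, 0.006]
force: [-0.1, -0.4, -1.1]
width: 0.268
gripper_force: 7.9
```

```bash
python3 - <<'E'
from h import *
s=arm.observe(); print(s['position'],s['ee_rot'],s['width'],s['gripper_force'])
c=shot('side'); a=shot('scene')
for im in (c,a):
    print(proj(im,s['position']))
crops=[]
for im in (c,a):
    u,v=proj(im,s['position']).astype(int); u=np.clip(u,60,579); v=np.clip(v,60,419)
    crops.append(cv2.resize(im['pixels'][v-60:v+60,u-60:u+60,::-1],(400,400)))
cv2.imwrite('pics/g1.png',np.hstack(crops))
E
```

```text
[0.60335642 0.33869124 0.15638106] [2.22100062 2.22066342 0.00632854] 0.2680191790061395 7.942052611615509
[277.51029714 178.97135786]
[289.18098643 255.04564764]
```

View pics/g1.png

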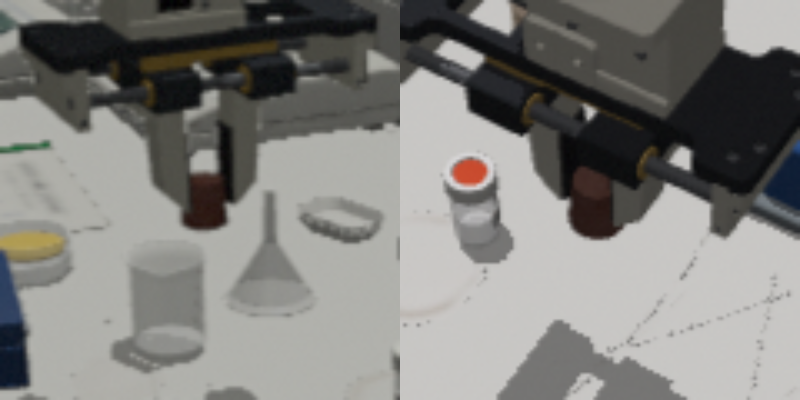

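The stopper is held upright, with its wide end down.

Emit:
drive_tool:
  targets:
    - [0,0,0,-0.2,-0.7,0.6,0.2]
    - [0,0,0,-0.4,-1.8,1.2,0.2]
    - [0,0,0,-0.6,-3,1.25,0.2]
    - [0,0,0,-0.8,-4.2,1.25,0.2]
    - [0,0,0,-1.15,-5.3,1.25,0.2]

```text
clock: 3.8
position: [0.5557, 0.1232, 0.2018]
ee_rot: [2.223, 2.22, -0.002]
force: [0.6, -1.0, 0.4]
width: 0.267
gripper_force: 7.9
```

Emit:
drive_tool:
  targets:
    - [0,0,0,0,-1,0,0.2]
    - [0,0,0,0,-2.2,0,0.2]
    - [0,0,0,0,-3.2,0,0.2]
    - [0,0,0,0,-3.65,0,0.2]
    - [0,0,0,0,-3.65,0,0.2]

```text
clock: 4.3
position: [0.5554, -0.0243, 0.2017]
ee_rot: [2.228, 2.215, -0.004]
force: [0.4, 0.5, 0.1]
width: 0.265
gripper_force: 7.9
```

Emit:
drive_tool:
  targets:
    - [0,0,0,0,0,0,0.2]
    - [0,0,0,0,0,0,0.2]
    - [0,0,0,0,0,0,0.2]
    - [0,0,0,0,0,0,0.2]

```text
clock: 4.7
position: [0.5562, -0.0189, 0.2026]
ee_rot: [-2.219, -2.223, -0.0]
force: [-0.1, -0.5, -0.5]
width: 0.267
gripper_force: 7.9
```

```bash
python3 - <<'E'
from h import *
import pickle
b=shot('wrist'); s=arm.observe(); print(s['position'],s['ee_rot'],s['width'])
pickle.dump((b,s),open('p2.pkl','wb'))
u,v=proj(b,(.5565,.058,.036)).astype(int); print(u,v)
u0,v0=max(u-110,0),max(v-90,0); print(u0,v0)
cv2.imwrite('pics/w2.png',cv2.resize(b['pixels'][v0:v0+180,u0:u0+240,::-1],(800,600),interpolation=cv2.INTER_CUBIC))
E
```

```text
[ 0.55623504 -0.0191504   0.20265335] [-2.21988787e+00 -2.22279593e+00 -1.64380167e-04] 0.26969052085582584
318 141
208 51
```

View pics/w2.png

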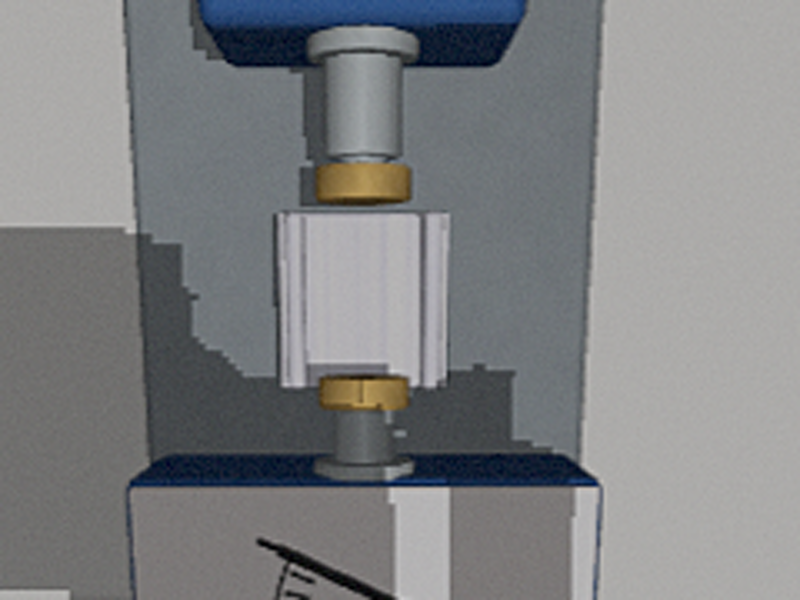

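The cradle is clearly visible: outer rail edges at crop columns 278 and 448, foot and anvil centred at about 364.

```bash
python3 - <<'E'
from h import *
import pickle
b,s=pickle.load(open('p2.pkl','rb'))
f=lambda u,v,z: onplane(b,208+u/3.3333,51+v/3.3333,z)[:2].round(4)
for n,u,v,z in (('L1',277,215,.036),('L2',282,385,.036),('R1',449,215,.036),('R2',446,385,.036),('foot',364,185,.064),('footface',364,203,.052),('anv',364,393,.064),('anvface',364,378,.062),('hL',130,487,.07),('hR',600,487,.07),('baseL',127,60,.012),('baseR',601,60,.012),('baseL2',150,440,.012),('baseR2',580,440,.012)): print(n,f(u,v,z))
E
```

```text
L1 [0.5322 0.0798]
L2 [0.5326 0.0361]
R1 [0.5775 0.0799]
R2 [0.5776 0.0361]
foot [0.5552 0.0847]
footface [0.5552 0.0816]
anv [0.5553 0.0361]
anvface [0.5552 0.0396]
hL [0.4964 0.0133]
hR [0.6147 0.0134]
baseL [0.4903 0.1211]
baseR [0.6196 0.1212]
baseL2 [0.4911 0.0183]
baseR2 [0.6195 0.0185]
```

```bash
python3 - <<'E'
from h import *
import pickle
b,s=pickle.load(open('p2.pkl','rb'))
print('tcp px',proj(b,s['position']),'bottom',proj(b,np.array(s['position'])-[0,0,.0125]))
r,g,bl=b['pixels'].astype(int).transpose(2,0,1)
m=((r>1.4*g)&(r>1.4*bl)&(r<150)&(r>20)).astype(np.uint8)
n,l,st,ce=cv2.connectedComponentsWithStats(m)
for k in range(1,n):
    if st[k,4]>60:
        x,y,w,h=st[k,:4]; print(st[k],ce[k])
        cols=[(np.where(l[yy]==k)[0].min(),np.where(l[yy]==k)[0].max()) for yy in range(y,y+h,4)]; print(cols)
        print(onplane(b,ce[k][0]+.5,ce[k][1],s['position'][2]-.006)-s['position'])
E
```

```text
tcp px [317.96574556 302.93035886] bottom [318.01371097 292.48355427]
[ 293  267   51   65 2332] [317.88164666 300.50428816]
[(np.int64(316), np.int64(320)), (np.int64(303), np.int64(332)), (np.int64(299), np.int64(337)), (np.int64(296), np.int64(339)), (np.int64(294), np.int64(342)), (np.int64(296), np.int64(343)), (np.int64(294), np.int64(341)), (np.int64(294), np.int64(343)), (np.int64(294), np.int64(343)), (np.int64(293), np.int64(343)), (np.int64(293), np.int64(343)), (np.int64(293), np.int64(342)), (np.int64(293), np.int64(341)), (np.int64(294), np.int64(342)), (np.int64(296), np.int64(340)), (np.int64(298), np.int64(338)), (np.int64(303), np.int64(334))]
[ 0.00020467 -0.00156386 -0.006     ]
```

Emit:
drive_tool:
  targets:
    - [0,0,0,-0.03,0.7,0,0.2]
    - [0,0,0,-0.03,1.5,-0.5,0.2]
    - [0,0,0,-0.03,1.94,-1.3,0.2]
    - [0,0,0,-0.03,1.94,-2.3,0.2]
    - [0,0,0,-0.03,1.94,-3,0.2]

```text
clock: 5.25
position: [0.5541, 0.0589, 0.0808]
ee_rot: [-2.218, -2.223, 0.001]
force: [-0.2, 0.6, -0.3]
width: 0.264
gripper_force: 7.9
```

Emit:
drive_tool:
  targets:
    - [0,0,0,0,0,-0.2,0.2]
    - [0,0,0,0,0,-0.5,0.2]
    - [0,0,0,0,0,-0.55,0.2]
    - [0,0,0,0,0,-0.55,0.2]
    - [0,0,0,0,0,-0.55,0.2]

```text
clock: 5.75
position: [0.5558, 0.0576, 0.0618]
ee_rot: [2.221, 2.22, 0.002]
force: [0.9, -0.4, 0.9]
width: 0.27
gripper_force: 7.9
```

```bash
python3 - <<'E'
from h import *
s=arm.observe(); print(s['position'],s['ee_rot'],s['force'])
c=shot('side'); a=shot('scene')
crops=[]
for im in (c,a):
    u,v=proj(im,(.555,.058,.05)).astype(int); print(u,v)
    crops.append(cv2.resize(im['pixels'][v-40:v+40,u-40:u+40,::-1],(400,400),interpolation=cv2.INTER_CUBIC))
cv2.imwrite('pics/g2.png',np.hstack(crops))
E
```

```text
[0.55584531 0.05760478 0.06184272] [2.22104466 2.22029733 0.00245744] [ 0.88160741 -0.42371951  0.86283538]
323 305
385 204
```

View pics/g2.png

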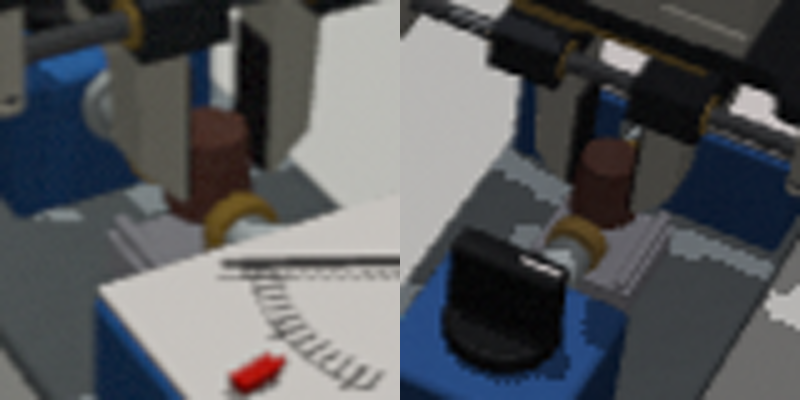

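The stopper sits above the cradle between the rails, clear of foot and anvil. Next I lower it slowly.

Emit:
drive_tool:
  targets:
    - [0,0,0,0,0,-0.15,0.2]
    - [0,0,0,0,0,-0.3,0.2]
    - [0,0,0,0,0,-0.36,0.2]
    - [0,0,0,0,0,-0.4,0.2]
    - [0,0,0,0,0,-0.4,0.2]

```text
clock: 6.35
position: [0.5548, 0.0575, 0.0444]
ee_rot: [-2.221, -2.221, 0.001]
force: [0.4, 0.4, -1.3]
width: 0.27
gripper_force: 7.9
```

Emit:
drive_tool:
  targets:
    - [0,0,0,0,0,-0.02,0.2]
    - [0,0,0,0,0,-0.03,0.2]
    - [0,0,0,0,0,-0.04,0.2]
    - [0,0,0,0,0,-0.04,0.2]

```text
clock: 6.75
position: [0.555, 0.0576, 0.0432]
ee_rot: [2.222, 2.221, 0.0]
force: [-0.2, 0.5, -0.1]
width: 0.273
gripper_force: 7.9
```

Emit:
drive_tool:
  targets:
    - [0,0,0,0,0,-0.02,0.2]
    - [0,0,0,0,0,-0.03,0.2]
    - [0,0,0,0,0,-0.03,0.2]
    - [0,0,0,0,0,-0.03,0.2]

```text
clock: 7.15
position: [0.5551, 0.0576, 0.0421]
ee_rot: [2.221, 2.221, 0.0]
force: [-2.1, 0.1, 2.5]
width: 0.271
gripper_force: 8.1
```

```bash
python3 -c "
from h import *
z=[]
for i in range(4): shot('side'); s=arm.observe(); z.append(np.r_[s['position'],s['force']])
print(np.round(z,4))"
```

```text
[[ 5.5510e-01  5.7600e-02  4.2100e-02 -1.7900e-02 -2.3000e-03  2.9305e+00]
 [ 5.5510e-01  5.7600e-02  4.2100e-02 -7.9230e-01  1.4740e-01  3.1268e+00]
 [ 5.5510e-01  5.7600e-02  4.2000e-02  5.2310e-01 -5.7300e-02  2.0857e+00]
 [ 5.5510e-01  5.7600e-02  4.2100e-02 -2.5270e-01  1.3190e-01  2.8571e+00]]
```

Contact at about 2.7 N up, so the stopper is on the floor. Releasing.

Emit:
drive_tool:
  targets:
    - [0,0,0,0,0,0,0.35]
    - [0,0,0,0,0,0,0.45]
    - [0,0,0,0,0,0,0.5]
    - [0,0,0,0,0,0,0.5]
    - [0,0,0,0,0,0,0.5]

```text
clock: 7.85
position: [0.5549, 0.0576, 0.0419]
ee_rot: [-2.221, -2.221, 0.0]
force: [-0.8, -0.7, -0.4]
width: 0.501
gripper_force: 0.0
```

Emit:
drive_tool:
  targets:
    - [0,0,0,0,0,0.3,0.5]
    - [0,0,0,0,0,1,0.5]
    - [0,0,0,0,0,2,0.5]
    - [0,0,0,0,0,3,0.5]
    - [0,0,0,0,0,4,0.5]

```text
clock: 8.35
position: [0.5547, 0.0575, 0.2045]
ee_rot: [2.221, 2.221, 0.001]
force: [0.5, -1.1, -0.5]
width: 0.5
gripper_force: 0.0
```

Emit:
drive_tool:
  targets:
    - [0,0,0,0,-0.5,0,0.5]
    - [0,0,0,0,-1.2,0,0.5]
    - [0,0,0,0,-2,0,0.5]
    - [0,0,0,0,-2,0,0.5]
    - [0,0,0,0,-2,0,0.5]

```text
clock: 8.85
position: [0.5549, -0.0231, 0.2027]
ee_rot: [2.223, 2.219, 0.001]
force: [0.9, 0.7, 0.1]
width: 0.497
gripper_force: 0.0
```

```bash
python3 - <<'E'
from h import *
import pickle
b=shot('wrist'); s=arm.observe(); print(s['position'],s['ee_rot'],s['width'])
a=shot('scene');c=shot('side'); pickle.dump((a,b,c,s),open('p3.pkl','wb'))
u,v=proj(b,(.5551,.07,.05)).astype(int); print(u,v)
u0,v0=u-140,0; print(u0,v0)
cv2.imwrite('pics/w3.png',cv2.resize(b['pixels'][0:250,u0:u0+320,::-1],(768,600),interpolation=cv2.INTER_CUBIC))
E
```

```text
[ 0.55501976 -0.02192318  0.20256124] [2.22163278e+00 2.22124580e+00 1.30362002e-03] 0.4999323498963826
318 121
178 0
```

View pics/w3.png

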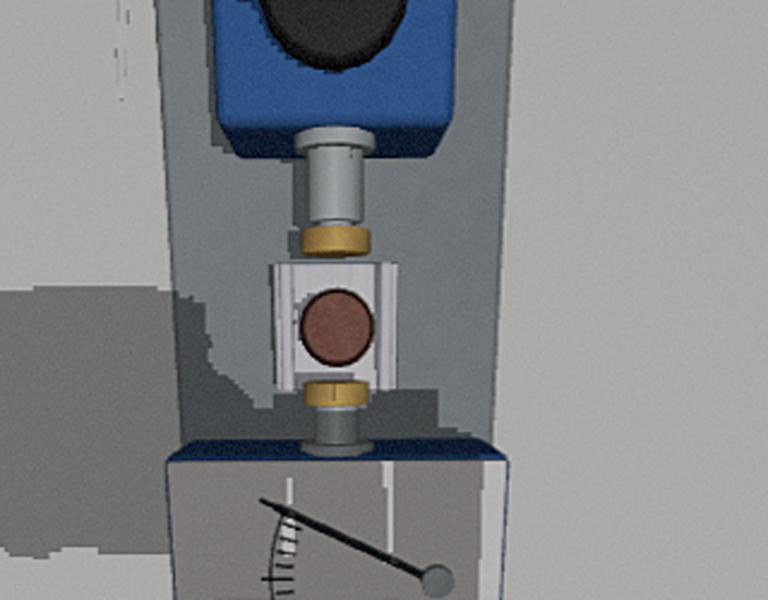

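The stopper stands centred and upright in the cradle, with top centre at about (337,327) in the crop, and the needle is still at rest. Next is the knob bar's angle.

```bash
python3 - <<'E'
from h import *
import pickle
a3,b3,c3,s=pickle.load(open('p3.pkl','rb')); a0,b0,c0=pickle.load(open('p0.pkl','rb'))
def white(im,box,z=.1097,thr=150):
    x0,y0,x1,y1=box; g=im['pixels'][y0:y1,x0:x1].min(2); ys,xs=np.where(g>thr)
    p=np.c_[xs+x0,ys+y0].astype(np.float32); 
    vx,vy,cx,cy=cv2.fitLine(p,cv2.DIST_L2,0,.01,.01).ravel(); t=(p-[cx,cy])@[vx,vy]
    e=[onplane(im,cx+vx*k,cy+vy*k,z)[:2] for k in (t.min(),t.max())]; d=e[1]-e[0]
    print(len(p),np.round(e,4),'ang deg',np.degrees(np.arctan2(d[1],d[0])).round(1))
white(b0,(183,17,216,30),thr=100)
white(a3,(366,212,382,222),thr=110)
print('disc',onplane(b3,178+335/2.4,70/2.4,.078))
E
```

```text
107 [[0.5307 0.1555]
 [0.5503 0.156 ]] ang deg 1.6
41 [[0.5493 0.1531]
 [0.5325 0.1418]] ang deg -145.9
disc [0.55494083 0.13083412 0.078     ]
```

Emit:
drive_tool:
  targets:
    - [0,0,1.6,0,0.9,0,0.5]
    - [0,0,3.2,0,1.8,0,0.5]
    - [0,0,4.8,0,2.7,0,0.5]
    - [0,0,6.4,0,3.6,0,0.5]
    - [0,0,8,0,4.44,0,0.5]

```text
clock: 9.5
position: [0.5544, 0.1582, 0.2021]
ee_rot: [-1.316, -2.852, -0.001]
force: [0.3, 0.0, -0.6]
width: 0.498
gripper_force: 0.0
```

Emit:
drive_tool:
  targets:
    - [0,0,1.6,0,0,0,0.5]
    - [0,0,3.2,0,0,0,0.5]
    - [0,0,4.8,0,0,0,0.5]
    - [0,0,6.4,0,0,0,0.5]
    - [0,0,8,0,0,0,0.5]

```text
clock: 10.0
position: [0.5546, 0.1565, 0.202]
ee_rot: [-0.262, -3.13, -0.001]
force: [-0.0, 0.6, 0.7]
width: 0.497
gripper_force: 0.0
```

Emit:
drive_tool:
  targets:
    - [0,0,1.6,0,0,-0.3,0.5]
    - [0,0,2,0,0,-0.7,0.5]
    - [0,0,2,0,0,-1,0.5]
    - [0,0,2,0,0,-1.2,0.5]
    - [0,0,2,0,0,-1.2,0.5]

```text
clock: 10.5
position: [0.5542, 0.1554, 0.1529]
ee_rot: [-0.001, -3.14, 0.001]
force: [0.3, -0.4, 0.1]
width: 0.501
gripper_force: 0.0
```

```bash
python3 - <<'E'
from h import *
b=shot('wrist'); s=arm.observe(); print(s['position'],s['ee_rot'],s['joints'].round(2),b['R'][:,0].round(2))
c=shot('side')
P=lambda im,*p:proj(im,p).round(0)
print('bar ends in wrist',P(b,.577,.1555,.1095),P(b,.533,.1555,.1095),'mark',P(b,.523,-.045,.0725), 'side tip',P(c,.529,-.001,.0725),P(c,.523,-.045,.0725))
cv2.imwrite('pics/w4.png',np.hstack([cv2.resize(b['pixels'][:,:,::-1],(480,360)),cv2.resize(c['pixels'][280:400,270:376,::-1],(318,360))]))
E
```

```text
[0.55471181 0.15547228 0.15366227] [-5.29273711e-04 -3.14076385e+00  2.67201023e-04] [-0.11  0.46 -0.35  1.76  0.19  0.96  1.03] [ 0.  1. -0.]
bar ends in wrist [320. 306.] [320. 240.] mark [ 32. 212.] side tip [328. 319.] [339. 338.]
```

View pics/w4.png

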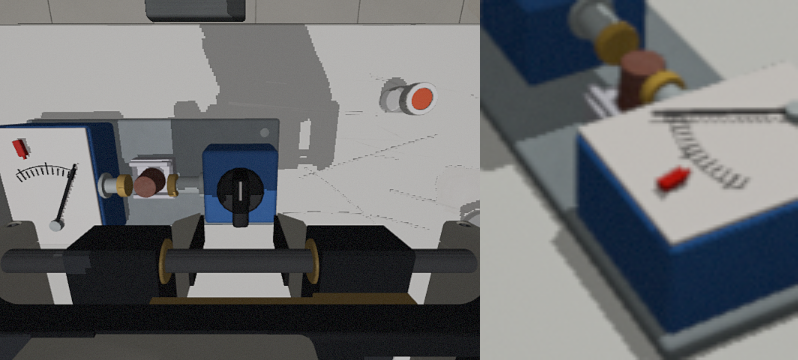

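The bar is aligned with the fingers (column 240 of the reduced wrist view). The side camera sees the needle (tip ~(327,318)), pivot ~(374,317) and mark ~(335,340), so I'll read the needle from it.

```bash
cat > needle.py <<'E'
from h import *
Z=.0725
def polar(im,piv,r0,r1,f,angs):
    r=np.linspace(r0,r1,60); out=[]
    for a in angs:
        P=np.c_[piv[0]+r*np.cos(a),piv[1]+r*np.sin(a),np.full(60,Z)]
        q=(im['R'].T@(P-im['c']).T); q=im['K']@q; uv=(q[:2]/q[2]).astype(np.float32)
        out.append(cv2.remap(f,uv[0][None],uv[1][None],cv2.INTER_LINEAR).mean())
    return np.array(out)
def read(im,piv):
    p=im['pixels'].astype(np.float32); angs=np.radians(np.arange(130,230,.25))
    dark=polar(im,piv,.012,.052,255-p.max(2),angs)
    red=polar(im,piv,.072,.085,np.clip(p[...,0]-p[...,1:].max(2),0,None),angs)
    i=dark.argmax(); w=np.clip(dark-dark.max()+15,0,None)*(abs(angs-angs[i])<.1); na=(w*angs).sum()/w.sum()
    w=np.clip(red-red.max()/2,0,None); ma=(w*angs).sum()/w.sum()
    return na,ma
E
python3 - <<'E'
from needle import *
import pickle
a,b3,c3,s=pickle.load(open('p3.pkl','rb')); a0,b0,c0=pickle.load(open('p0.pkl','rb'))
print('piv wrist3',onplane(b3,178+437/2.4,581/2.4,Z),'wrist0',onplane(b0,268/1.875+140,485/1.875,Z),'side',onplane(c3,374,317,Z))
for n,im,p in (('b0',b0,(.5908,-.0296)),('b3',b3,onplane(b3,178+437/2.4,581/2.4,Z)),('c0',c0,onplane(c3,374,317,Z)),('c3',c3,onplane(c3,374,317,Z)),('c0',c0,(.5908,-.0296)),('now',shot('side'),onplane(c3,374,317,Z)),('wnow',shot('wrist'),(.5908,-.0296)),('a0',a0,(.5908,-.0296))):
    n_,m=read(im,p); print(n,n_.round(3),m.round(3),(m-n_).round(3))
E
```

```text
piv wrist3 [ 0.59121858 -0.02957765  0.0725    ] wrist0 [ 0.5907612  -0.02960182  0.0725    ] side [ 0.59024761 -0.02813022  0.0725    ]
b0 2.695 3.36 0.665
b3 2.701 3.359 0.658
c0 2.663 3.35 0.687
c3 2.665 3.347 0.682
c0 2.626 3.33 0.704
now 2.666 3.35 0.684
wnow 2.69 3.372 0.681
a0 2.668 3.372 0.704
```

Emit:
drive_tool:
  targets:
    - [0,0,0,0,0,-0.5,0.5]
    - [0,0,0,0,0,-1,0.5]
    - [0,0,0,0,0,-1.5,0.5]
    - [0,0,0,0,0,-1.7,0.5]
    - [0,0,0,0,0,-1.7,0.5]

```text
clock: 11.2
position: [0.5546, 0.155, 0.0854]
ee_rot: [-0.0, -3.14, 0.001]
force: [-0.5, -0.2, 0.7]
width: 0.497
gripper_force: 0.0
```

Emit:
drive_tool:
  targets:
    - [0,0,0,0,0,0,0.05]
    - [0,0,0,0,0,0,0.05]
    - [0,0,0,0,0,0,0.05]
    - [0,0,0,0,0,0,0.05]
    - [0,0,0,0,0,0,0.05]
  force: 45

```text
clock: 11.7
position: [0.5553, 0.1566, 0.0865]
ee_rot: [-0.001, 3.14, 0.003]
force: [0.5, 4.4, 2.1]
width: 0.15
gripper_force: 45.0
```

Emit:
drive_tool:
  targets:
    - [0,0,0,0,0,0,0.05]
    - [0,0,0,0,0,0,0.05]
    - [0,0,0,0,0,0,0.05]

```text
clock: 12.0
position: [0.5553, 0.1566, 0.0865]
ee_rot: [-0.001, 3.14, 0.003]
force: [-0.6, 5.3, 2.5]
width: 0.15
gripper_force: 45.0
```

Emit:
drive_tool:
  targets:
    - [0,0,-0.6,0,0,0,0.05]
    - [0,0,-1.2,0,0,0,0.05]
    - [0,0,-1.8,0,0,0,0.05]
    - [0,0,-2.4,0,0,0,0.05]
    - [0,0,-3,0,0,0,0.05]

```text
clock: 12.5
position: [0.5553, 0.1564, 0.0865]
ee_rot: [0.412, 3.114, 0.002]
force: [-1.3, 4.3, 3.1]
width: 0.15
gripper_force: 45.0
```

```bash
cat > st.py <<'E'
from needle import *
s=arm.observe(); im=shot('side'); n,m=read(im,(.5902,-.0281)); w=cv2.Rodrigues(np.array(s['ee_rot']))[0][:,1]
print('t',s['clock'],'pos',s['position'].round(4),'yaw',np.degrees(np.arctan2(w[1],w[0])).round(1),'F',s['force'].round(1),'T',s['ft_torque'].round(2),'w',round(s['width'],3),'j',s['joints'].round(2),'needle',(n-2.665).round(3),'left',(m-n).round(3))
E
python3 st.py
```

```text
t 12.5 pos [0.5553 0.1564 0.0865] yaw 74.9 F [-1.3  4.3  3.1] T [1.07 0.14 0.15] w 0.15 j [-0.18  0.53 -0.26  1.83  0.18  0.81  0.77] needle 0.001 left 0.685
```

Emit:
drive_tool:
  targets:
    - [0,0,-1,0,0.02,0,0.05]
    - [0,0,-2,0,0.02,0,0.05]
    - [0,0,-3,0,0.02,0,0.05]
    - [0,0,-4,0,0.02,0,0.05]
    - [0,0,-5,0,0.02,0,0.05]

```text
clock: 13.05
position: [0.5551, 0.1561, 0.0865]
ee_rot: [1.078, 2.951, 0.0]
force: [-1.6, 2.4, 5.5]
width: 0.149
gripper_force: 45.0
```

Emit:
drive_tool:
  targets:
    - [0,0,-1,0,0,0,0.05]
    - [0,0,-2,0,0,0,0.05]
    - [0,0,-3,0,0,0,0.05]
    - [0,0,-4,0,0,0,0.05]
    - [0,0,-5,0,0,0,0.05]

```text
clock: 13.55
position: [0.5548, 0.1558, 0.0865]
ee_rot: [-1.691, -2.648, 0.0]
force: [-3.1, 1.2, 6.0]
width: 0.149
gripper_force: 45.0
```

Emit:
drive_tool:
  targets:
    - [0,0,-1,0,0,0,0.05]
    - [0,0,-2,0,0,0,0.05]
    - [0,0,-3,0,0,0,0.05]
    - [0,0,-4,0,0,0,0.05]
    - [0,0,-5,0,0,0,0.05]

```text
clock: 14.05
position: [0.5544, 0.1558, 0.0864]
ee_rot: [-2.224, -2.218, 0.001]
force: [-3.6, 1.6, 9.1]
width: 0.149
gripper_force: 45.0
```

```bash
python3 st.py
```

```text
t 14.05 pos [0.5544 0.1558 0.0864] yaw -0.1 F [-3.6  1.6  9.1] T [0.26 0.95 0.15] w 0.149 j [-0.43  0.51  0.08  1.85 -0.06  0.78 -0.32] needle 0.001 left 0.685
```

Emit:
drive_tool:
  targets:
    - [0,0,-1,-0.02,0,0.03,0.05]
    - [0,0,-2,-0.02,0,0.03,0.05]
    - [0,0,-3,-0.02,0,0.03,0.05]
    - [0,0,-4,-0.02,0,0.03,0.05]
    - [0,0,-5,-0.02,0,0.03,0.05]

```text
clock: 14.6
position: [0.5539, 0.1558, 0.0866]
ee_rot: [2.652, 1.685, -0.002]
force: [1.7, 3.4, -6.6]
width: 0.148
gripper_force: 45.0
```

```bash
python3 st.py
```

```text
t 14.6 pos [0.5539 0.1558 0.0866] yaw -25.1 F [ 1.7  3.4 -6.6] T [ 0.53 -0.36  0.19] w 0.148 j [-0.51  0.51  0.2   1.86 -0.14  0.78 -0.67] needle 0.001 left 0.685
```

Emit:
drive_tool:
  targets:
    - [0,0,-1,0,0,-0.02,0.05]
    - [0,0,-2,0,0,-0.02,0.05]
    - [0,0,-3,0,0,-0.02,0.05]
    - [0,0,-4,0,0,-0.02,0.05]
    - [0,0,-5,0,0,-0.02,0.05]

```text
clock: 15.15
position: [0.5537, 0.1561, 0.0865]
ee_rot: [-2.952, -1.073, 0.001]
force: [-1.6, 2.4, 2.7]
width: 0.146
gripper_force: 45.0
```

```bash
python3 st.py
```

```text
t 15.15 pos [0.5537 0.1561 0.0865] yaw -50.0 F [-1.6  2.4  2.7] T [0.58 0.5  0.21] w 0.146 j [-0.59  0.52  0.32  1.87 -0.22  0.79 -1.03] needle 0.001 left 0.685
```

Emit:
drive_tool:
  targets:
    - [0,0,-1,0,0,0,0.05]
    - [0,0,-2,0,0,0,0.05]
    - [0,0,-3,0,0,0,0.05]
    - [0,0,-4,0,0,0,0.05]

```text
clock: 15.6
position: [0.5535, 0.1563, 0.0865]
ee_rot: [-3.093, -0.547, 0.002]
force: [-2.5, 3.0, 3.9]
width: 0.148
gripper_force: 45.0
```

```bash
python3 st.py
```

```text
t 15.6 pos [0.5535 0.1563 0.0865] yaw -69.9 F [-2.5  3.   3.9] T [0.8  0.74 0.2 ] w 0.148 j [-0.66  0.53  0.42  1.88 -0.29  0.8  -1.31] needle 0.001 left 0.685
```

Emit:
drive_tool:
  targets:
    - [0,0,-1,0,0,0,0.05]
    - [0,0,-2,0,0,0,0.05]
    - [0,0,-3,0,0,0,0.05]

```text
clock: 15.95
position: [0.5535, 0.1565, 0.0865]
ee_rot: [-3.138, -0.139, 0.002]
force: [-2.8, 3.7, 5.0]
width: 0.15
gripper_force: 45.0
```

```bash
python3 st.py; python3 - <<'E'
from h import *
c=shot('side');cv2.imwrite('pics/s5.png',cv2.resize(c['pixels'][270:380,270:410,::-1],(763,600),interpolation=cv2.INTER_CUBIC))
E
```

```text
t 15.95 pos [0.5535 0.1565 0.0865] yaw -84.9 F [-2.8  3.7  5. ] T [0.89 0.76 0.21] w 0.15 j [-0.71  0.54  0.49  1.88 -0.34  0.81 -1.52] needle 0.089 left 0.597
```

View pics/s5.png

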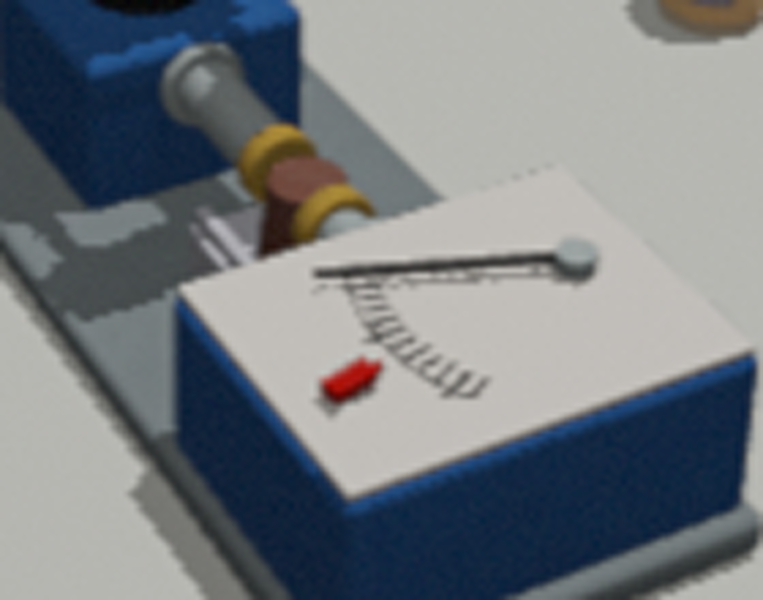

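The stopper is clamped and the needle has lifted off zero (tip ~(318,273) in the crop, mark point ~(380,367)). Continuing.

Emit:
drive_tool:
  targets:
    - [0,0,-1,0,0,-0.01,0.05]
    - [0,0,-2,0,0,-0.01,0.05]
    - [0,0,-3,0,0,-0.01,0.05]
    - [0,0,-4,0,0,-0.01,0.05]
    - [0,0,-5,0,0,-0.01,0.05]

```text
clock: 16.55
position: [0.5536, 0.157, 0.0865]
ee_rot: [-3.093, 0.543, 0.002]
force: [-4.4, 4.2, 8.7]
width: 0.145
gripper_force: 45.0
```

```bash
python3 st.py
```

```text
t 16.55 pos [0.5536 0.157  0.0865] yaw -109.9 F [-4.4  4.2  8.7] T [1.13 1.03 0.23] w 0.145 j [-0.79  0.57  0.61  1.89 -0.44  0.83 -1.87] needle 0.313 left 0.373
```

Left 0.37 rad, and 25° gave 0.224. Next 25°, then creep.

Emit:
drive_tool:
  targets:
    - [0,0,-1,0,0,0.02,0.05]
    - [0,0,-2,0,0,0.02,0.05]
    - [0,0,-3,0,0,0.02,0.05]
    - [0,0,-4,0,0,0.02,0.05]
    - [0,0,-5,0,0,0.02,0.05]

```text
clock: 17.1
position: [0.5537, 0.1572, 0.0865]
ee_rot: [-2.903, 1.199, 0.003]
force: [0.1, 5.7, -0.3]
width: 0.147
gripper_force: 45.0
```

```bash
python3 st.py
```

```text
t 17.1 pos [0.5537 0.1572 0.0865] yaw -134.9 F [ 0.1  5.7 -0.3] T [1.43 0.16 0.21] w 0.147 j [-0.87  0.6   0.73  1.89 -0.53  0.85 -2.21] needle 0.546 left 0.14
```

Emit:
drive_tool:
  targets:
    - [0,0,-0.7,0,0,0,0.05]
    - [0,0,-1.4,0,0,0,0.05]
    - [0,0,-2,0,0,0,0.05]
    - [0,0,-2,0,0,0,0.05]

```text
clock: 17.55
position: [0.5539, 0.1573, 0.0865]
ee_rot: [-2.789, 1.444, 0.002]
force: [-1.0, 7.4, -0.8]
width: 0.149
gripper_force: 45.0
```

```bash
python3 st.py; python3 - <<'E'
from h import *
c=shot('side');cv2.imwrite('pics/s6.png',cv2.resize(c['pixels'][300:360,310:390,::-1],(800,600),interpolation=cv2.INTER_CUBIC))
E
```

```text
t 17.55 pos [0.5539 0.1573 0.0865] yaw -144.7 F [-1.   7.4 -0.8] T [1.69 0.11 0.06] w 0.149 j [-0.89  0.62  0.78  1.89 -0.57  0.87 -2.35] needle 0.641 left 0.045
```

View pics/s6.png

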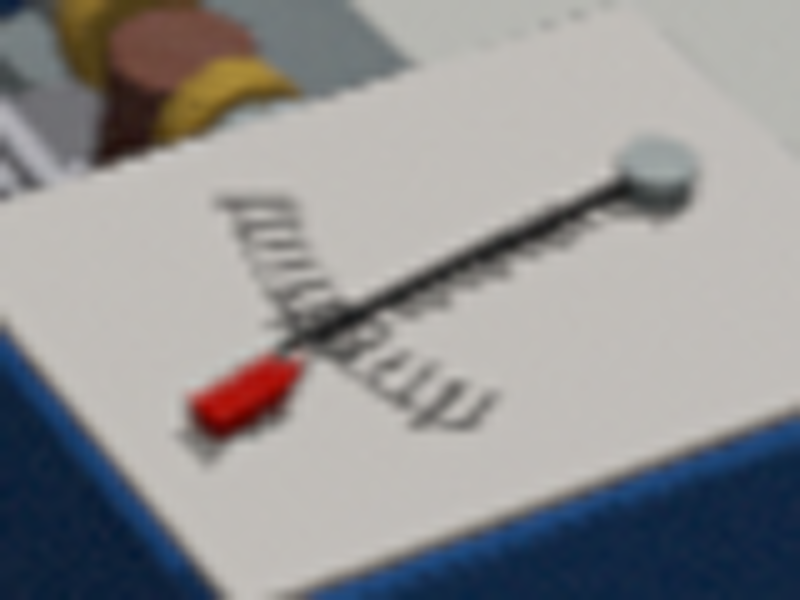

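The needle tip at (280,345) is just short of the mark's point at about (300,362). About 3 mm remains, so one last 4° creep.

Emit:
drive_tool:
  targets:
    - [0,0,-0.4,0,0,0,0.05]
    - [0,0,-0.8,0,0,0,0.05]
    - [0,0,-0.8,0,0,0,0.05]

```text
clock: 17.95
position: [0.5539, 0.1574, 0.0865]
ee_rot: [-2.738, 1.54, 0.002]
force: [0.1, 6.1, -0.7]
width: 0.148
gripper_force: 45.0
```

```bash
python3 st.py
```

```text
t 17.95 pos [0.5539 0.1574 0.0865] yaw -148.7 F [ 0.1  6.1 -0.7] T [1.64 0.04 0.06] w 0.148 j [-0.91  0.62  0.8   1.89 -0.58  0.87 -2.41] needle 0.68 left 0.006
```

On the mark. Opening the fingers and backing straight up.

Emit:
drive_tool:
  targets:
    - [0,0,0,0,0,0,0.3]
    - [0,0,0,0,0,0,0.45]
    - [0,0,0,0,0,0,0.45]
    - [0,0,0,0,0,0,0.45]

```text
clock: 18.4
position: [0.5542, 0.1553, 0.0867]
ee_rot: [2.734, -1.547, 0.0]
force: [-0.3, 1.0, 0.2]
width: 0.426
gripper_force: 0.0
```

Emit:
drive_tool:
  targets:
    - [0,0,0,0,0,0.5,0.45]
    - [0,0,0,0,0,1.2,0.45]
    - [0,0,0,0,0,2,0.45]
    - [0,0,0,0,0,2.5,0.45]
    - [0,0,0,0,0,2.5,0.45]

```text
clock: 18.9
position: [0.5559, 0.1557, 0.1894]
ee_rot: [-2.731, 1.545, -0.005]
force: [-0.3, -0.5, -0.8]
width: 0.452
gripper_force: 0.0
```

Emit:
drive_tool:
  targets:
    - [0,0,0,0,0,0,0.45]
    - [0,0,0,0,0,0,0.45]
    - [0,0,0,0,0,0,0.45]

```text
clock: 19.2
position: [0.5536, 0.1558, 0.1857]
ee_rot: [2.733, -1.546, -0.002]
force: [0.3, 0.4, -0.6]
width: 0.45
gripper_force: 0.0
```

```bash
python3 st.py; python3 -c "
from needle import *
a=shot('scene'); print('scene',read(a,(.5908,-.0296)))"
```

```text
t 19.2 pos [0.5536 0.1558 0.1857] yaw -149.0 F [ 0.3  0.4 -0.6] T [0.13 0.15 0.04] w 0.45 j [-0.98  0.51  0.91  1.8  -0.46  1.06 -2.51] needle 0.68 left 0.006
scene (np.float64(3.9750241098060433), np.float64(3.3718150610575224))
```

```bash
python3 -c "
from cell import arm
print(arm.sign_off())"
```

```text
the job is handed in; nothing more can be done
None
```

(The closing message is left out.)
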